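# Put the covered dish behind the hot-plate guard

## Task

Put the covered dish on the servery hot plate inside its clear guard: slide the guard's door fully open, push the dish in through the doorway without lifting it until it stands wholly inside, then slide the door fully shut. Keep the dish upright and do not disturb the jug, the jar or the bowl.

Things in the scene. Friction and masses are not known exactly. Their poses are not given: they have to be found in the camera images.
- case: Fixed open-topped guard of clear panels in a steel frame round a flat hot plate, 240 mm deep (x), 530 mm wide (y), 100 mm high. Origin: centre of its underside, on the table. Its front (its -x side) faces the robot: left half a fixed pane, right half the doorway. Inside from x = -0.126 (door's inner face) to +0.108 (back).
- guard_door (a joint): Clear steel-edged door in a flush floor channel, 262 mm wide, 100 mm high, outer face at case x = -0.135. Value in m: 0 = fully shut over the right-hand doorway; grows as it slides along the case's +y (left, in front of the fixed pane) to 0.245 = fully open. About 2 N of friction; stays where left.
- door_handle (a point): Middle of the door's dark upright handle bar: 16 x 16 mm, 60 mm tall, from 84 to 144 mm above the table (rises 44 mm above the door's top). At case x = -0.180, y = -0.213 + door value; the bar's middle stands 45 mm in front of the door's face, towards its right edge. Can be pushed sideways from above on either side.
- dish: Loose round terracotta dish with white lid and knob (all one piece), 120 mm across its straight wall (10 to 62 mm height), 76 mm high over the knob, about 0.6 kg. Origin: centre of its underside. Starts on the table in front of the doorway.
- bay_floor (a point): Point on the hot plate (level with the table, no sill in the doorway) behind the middle of the doorway, 105 mm in from the door's inner face: case x = -0.02, y = -0.128. The doorway spans case y = -0.253 to 0 and is open above.
- jug: Loose dark metal jug, 76 mm across, 85 mm high, with a side handle, standing left of the dish in front of the fixed pane. Origin: centre of its underside. Leave it alone.
- jar: Loose amber glass jar, 56 mm across, 80 mm high, standing to the right of the dish. Origin: centre of its underside. Leave it alone.
- bowl: Loose white bowl, 130 mm across, 50 mm high, standing inside the left half of the guard behind the fixed pane. Origin: centre of its underside. Leave it alone.
Not all that is in view belongs to the job. Leave any purple or turquoise look-alike of the dish alone.

How it is judged:
By the outcome, as a careful person would: the job done as asked, in the order asked, and still so for the second after the job is handed in, with the robot touching nothing.
It also fails if it takes over 61 s, if anything falls off the work surface, if the arm or the gripper's body presses on something with over 40 N, if the wrist force passes 120 N, or if a joint passes its speed limit or range.

## Robot

A 7-joint arm with a two-finger parallel gripper is mounted at the origin on the work surface. World frame = base frame: x ahead of the robot, y to its left, z up, the work surface at z = 0. Lengths are in mm, angles in rad, forces in N, time in s.
With the tool pointing down it reaches from about 400 to 875 mm from the base axis. Payload 6.5 kg.
Tool frame: the origin (TCP) lies midway between the tips of the shut fingers; the grasp point (between the pads) lies 19 mm behind it; y points along the fingers, z is the direction in which the jaws open and shut, and the axes are right-handed (so a half turn about y gives the same grasp; the last joint's range is limited). The gripper opens to 88 mm and grips with 3 to 60 N. Pads are 18 mm wide; open, the fingers measure 123 mm over their backs; the gripper's body (75 mm by 187 mm) begins 45 mm behind the grasp point.
Start: joints at [1.091, 0.536, -0.004, 1.538, 0.003, 1.067, -0.071], TCP at [261.355, -595.134, 238.716] pointing down, gripper open.
Joint ranges: [-2.7, 2.7], [-0.37, 2.16], [-1.27, 1.26], [0.24, 2.4], [-1.31, 4.45], [0.19, 1.91], [-2.76, 2.76]. Speed limits (rad/s): [2.39, 2.39, 3.14, 3.14, 3.14, 3.14, 3.14].

## Interface

Orientations are given as a unit quaternion [x, y, z, w].
In Python, from workcell import arm gives the robot as it stands. The module is installed in compiled form; this text tells all that it offers.
- The arm moves only by the tool move_arm, never from a script. Its argument "plan" is a list of rows, each a list of 3 entries, a list of its own where there are three numbers: the closure in counts, from 0 (fully open) to 255 (shut), then the shift along the world's x, y, z in cm, then the turn, a rotation vector about the world's x, y, z in degrees. A call has 1 to 8 rows; each row is the pose to reach, as a shift and turn from the pose measured when the call began; what a row does not reach only later rows make up. A row lasts 1/12 s, in which the tool goes at most 41.7 mm and 7.16 degrees, less where a joint would pass 70% of its speed; a pose out of reach is approached as far as the arm can. A call with a gripper value outside its range is refused whole. The fingers move at their own pace and stop on an object; the grip force is fixed at half the most. Time passes only in rows, so rows that repeat a pose let the fingers close. It gives the time, the measured TCP pose, the force and the opening at its end, in the units of the state.
- arm.get_state(): the state, without advancing time (a new reading comes with each control period).
- arm.get_image(name): name is "scene" or "top" or "wrist"; returns the picture (480x640x3 uint8, red, green, blue); there is no depth.
- arm.camera_params(name): a dict with "fx", "fy", "cx", "cy" (pixels), "cam_to_world" (4x4, takes a point from camera to world coordinates); the wrist camera has in their place "tool_from_camera" (4x4, takes a point from camera to tool coordinates, whose origin is the TCP and whose axes are the tool frame's). Camera axes: x right, y down, z forward; pixel columns grow to the right and rows downward; lengths in mm; the calibration is good to about 2 mm. A picture is of the moment at which its call begins: read the wrist's pose just before it. camera_params takes no time and is no camera call.
- arm.close_job(): hands the job in, once; it reports no verdict.
Trained networks look in the newest picture that a camera, given by its name, has taken for a name from the list of things; names that differ only in an ending like _2 or _b are one class to them, and where a whole thing is asked for, a point or a joint stands for the part that bears it (a point fixed in the world has none). Each returns a list of dicts, best first, with "p" (0 to 1); they miss things now and then, are a little off and sometimes report something else, mostly with a low value. They report only what shows in the picture. A call takes as long as a camera call. They do not tell look-alikes from the thing itself.
- arm.spot_in(camera, target): "box" ([left, top, right, bottom] in pixels, round what is visible of it).
The state is a dict: "t": time; "joint_pos": joint angles; "qvel": joint speeds; "joint_torque": joint torques, N m; "tool_pos": TCP position; "orientation": TCP orientation; "ft_force": force on the tool from outside, world axes, zero at the start; "ft_torque": the same for the moment, N m; "opening": finger opening in mm.
Only numpy, scipy, OpenCV 4.12 (cv2) and the standard library are available. Lean on these libraries where they do the work, as an engineer would, in place of code of your own. Each camera call takes 0.05 s, during which the arm holds its last target. There are 200 camera calls.

## Working session

There is one attempt and no reset: what is moved stays moved. The work goes in short steps, Python scripts to look and compute and a tool call to move; the robot and the scene stay as the last step left them, time stands still between calls to the robot, and variables do not carry over. Pictures are saved under pics/ and viewed, about 8 in all and at most 12, crops included, and the job is handed in when it is done.

Besides the shell and the picture viewer there is one more tool, called after ">>>" as a command line: name --argument value ..., lists and objects as JSON in quotes. move_arm: Moves the arm, as the interface text tells. Its arguments: {"type":"object","properties":{"plan":{"type":"array"}},"required":["plan"]}

```bash
mkdir -p pics; cat > h.py <<'E'
from workcell import arm
import numpy as np, cv2
from scipy.spatial.transform import Rotation as R
def cam(n):
    p=arm.camera_params(n)
    if n=="wrist":
        s=arm.get_state();T=np.eye(4);T[:3,:3]=R.from_quat(s["orientation"]).as_matrix();T[:3,3]=s["tool_pos"]
        M=T@np.array(p["tool_from_camera"])
    else: M=np.array(p["cam_to_world"])
    return p,M
def back(n,u,v,z):
    p,M=cam(n); d=M[:3,:3]@np.array([(u-p["cx"])/p["fx"],(v-p["cy"])/p["fy"],1]); o=M[:3,3]
    return o+d*(z-o[2])/d[2]
def proj(n,P):
    p,M=cam(n); q=np.linalg.inv(M)@np.append(P,1); return np.array([p["fx"]*q[0]/q[2]+p["cx"],p["fy"]*q[1]/q[2]+p["cy"]])
def save(n,f):
    im=arm.get_image(n); cv2.imwrite("pics/"+f,im[:,:,::-1]); return im
E
python3 - <<'E'
from h import *
np.set_printoptions(precision=3,suppress=True)
print(arm.get_state())
a=save("top","t0.png");b=save("scene","s0.png")
for n in("top","scene"):
    print(n,cam(n)[1].tolist())
    for t in("dish","door_handle","guard_door","case","jug","jar","bowl"):
        print(t,[(np.round(d["box"]).tolist(),round(d["p"],2)) for d in arm.spot_in(n,t)])
E
```

```text
{'t': 0.0, 'joint_pos': array([ 1.091,  0.537, -0.004,  1.539,  0.003,  1.067, -0.071]), 'qvel': array([ 0.001, -0.001, -0.001,  0.   ,  0.002,  0.002,  0.001]), 'joint_torque': array([  0.   , -57.099,   0.991, -25.161,  -0.056,   0.018,   0.   ]), 'tool_pos': array([ 261.098, -594.601,  237.853]), 'orientation': array([-0.145,  0.693, -0.691,  0.145]), 'ft_force': array([-0.96 , -0.624, -0.289]), 'ft_torque': array([-0.047, -0.018, -0.008]), 'opening': 88.33575669912136}
top [[-0.014484970012357266, -0.9903101565353518, 0.13811581917603769, 423.0370511419476], [-0.9995972335579337, 0.010970555633060099, -0.026172840358417212, 23.73199091701264], [0.024404022354242532, -0.138439303566685, -0.9900702010064258, 1026.9978435569776], [0.0, 0.0, 0.0, 1.0]]
dish [([230.0, 307.0, 296.0, 379.0], 0.76), ([356.0, 326.0, 425.0, 396.0], 0.7), ([326.0, 237.0, 388.0, 303.0], 0.62), ([436.0, 293.0, 508.0, 358.0], 0.62)]
door_handle [([255.0, 199.0, 400.0, 239.0], 0.91)]
guard_door [([258.0, 200.0, 401.0, 236.0], 0.83)]
case [([103.0, 73.0, 399.0, 244.0], 0.92)]
jug [([124.0, 260.0, 187.0, 307.0], 
[... 298 characters left out ...]
19969], [-0.015286668089008075, -0.5167320681254371, -0.8560106819132255, 1030.979669927263], [0.0, 0.0, 0.0, 1.0]]
dish [([349.0, 161.0, 407.0, 222.0], 0.96), ([172.0, 154.0, 229.0, 215.0], 0.96), ([245.0, 136.0, 301.0, 197.0], 0.65), ([259.0, 203.0, 319.0, 263.0], 0.59)]
door_handle [([212.0, 227.0, 543.0, 426.0], 0.73), ([239.0, 227.0, 380.0, 294.0], 0.61)]
guard_door [([235.0, 224.0, 378.0, 296.0], 0.65), ([258.0, 205.0, 320.0, 265.0], 0.19)]
case [([215.0, 225.0, 543.0, 421.0], 0.61)]
jug [([445.0, 217.0, 500.0, 270.0], 0.87)]
jar [([182.0, 223.0, 214.0, 262.0], 0.63)]
bowl [([402.0, 306.0, 478.0, 376.0], 0.93), ([183.0, 222.0, 213.0, 264.0], 0.58), ([445.0, 216.0, 501.0, 268.0], 0.19)]
```

View pics/t0.png

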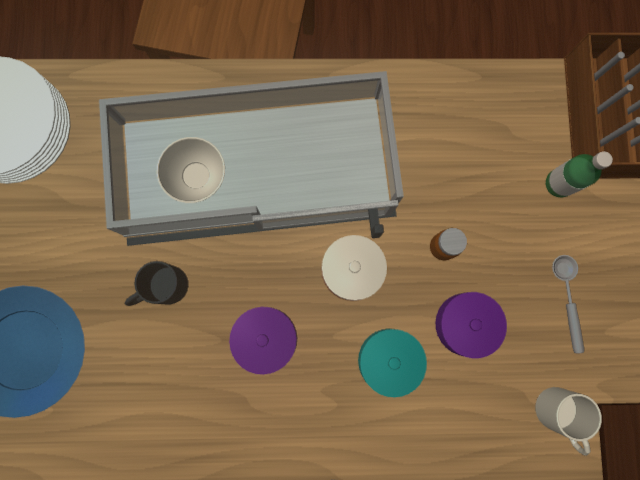

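View pics/s0.png

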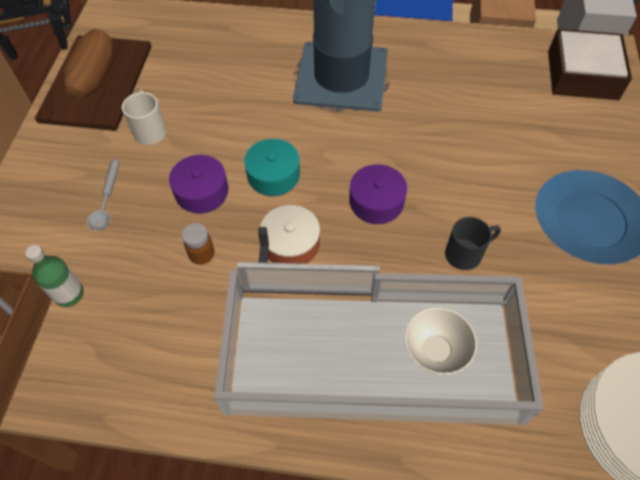

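The top view shows the dish as the white lid at (355,267) and in the scene view at (290,235). Look-alikes in the top view are purple at (263,340) and (471,325) and turquoise at (393,362). The case's rim corners are near (102,101), (386,76), (400,204) and (112,230), and the handle top is near (375,212).

```bash
python3 - <<'E'
from h import *
np.set_printoptions(precision=1,suppress=True)
for uv in((102,101),(386,76),(400,204),(112,230)): print("rim",back("top",*uv,100))
for uv in((220,411),(538,415),(525,277)): print("rim scene",back("scene",*uv,100))
print("dish", back("top",355,267,76),back("scene",290,228,76), "lid",back("top",354.5,267.5,65))
print("handle",back("top",375,211,144),back("scene",263,232,144))
for uv in((163,283),): print("jug",back("top",*uv,85))
print("jar",back("top",453,240,80),back("scene",196,236,80))
for uv in((263,340),(471,325),(393,362)):print("decoy",back("top",*uv,65))
a=cv2.imread("pics/t0.png")[190:320,310:490]; b=cv2.imread("pics/s0.png")[195:305,170:350]
cv2.imwrite("pics/c0.png",np.hstack([cv2.resize(a,(400,400*130//180)),cv2.resize(b,(400,400*130//180))]))
E
```

```text
rim [815.9 407.9 100. ]
rim [ 862.4 -112.6  100. ]
rim [ 619.4 -130.7  100. ]
rim [577.5 379.9 100. ]
rim scene [891.2 -98.1 100. ]
rim scene [829.4 405.8 100. ]
rim scene [580.2 397.9 100. ]
dish [509.1 -49.1  76. ] [515.5 -44.9  76. ] lid [509.2 -49.   65. ]
handle [598.3 -80.1 144. ] [573.3 -82.3 144. ]
jug [484.  292.4  85. ]
jar [ 555.9 -228.7   80. ] [ 559.9 -223.4   80. ]
decoy [381.2 117.7  65. ]
decoy [ 402.1 -258.2   65. ]
decoy [ 338.8 -114.3   65. ]
```

View pics/c0.png

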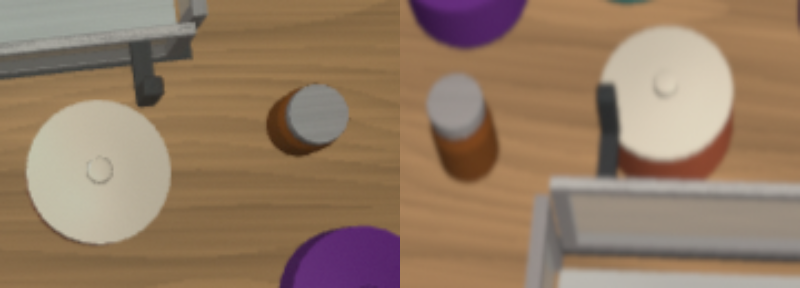

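The crop confirms the dish: a white lid with a terracotta wall. Next I fit the case pose and check it with an overlay.

```bash
cat >> h.py <<'E'
def c2w(c,P):
    a=c[2]; r=np.array([[np.cos(a),-np.sin(a)],[np.sin(a),np.cos(a)]])
    P=np.array(P,float); return np.append(r@P[:2]+c[:2],P[2])
def overlay(im,n,c,door,dish=None):
    im=im.copy()
    def L(a,b,col): cv2.line(im,*[tuple(int(round(x)) for x in proj(n,c2w(c,q))) for q in(a,b)],col,1)
    k=[(-120,-265),(120,-265),(120,265),(-120,265)]
    for z in(0,100):
        for i in range(4): L((*k[i],z),(*k[(i+1)%4],z),(0,0,255))
    h=-213+door*1000
    for z in(84,144):
        q=[(-188,h-8),(-172,h-8),(-172,h+8),(-188,h+8)]
        for i in range(4): L((*q[i],z),(*q[(i+1)%4],z),(0,255,0))
    if dish is not None:
        for z in(10,62):
            pts=[proj(n,np.array([dish[0]+60*np.cos(t),dish[1]+60*np.sin(t),z])) for t in np.linspace(0,6.28,40)]
            cv2.polylines(im,[np.int32(pts)],True,(255,0,0),1)
    return im
E
python3 - <<'E'
from h import *
c=np.array([719,136,np.radians(4.9)]);d=(511,-48)
A=overlay(cv2.imread("pics/t0.png"),"top",c,0,d)[60:310,90:490]
B=overlay(cv2.imread("pics/s0.png"),"scene",c,0,d)[190:430,160:560]
cv2.imwrite("pics/o0.png",cv2.resize(np.vstack([A,B]),None,fx=1.2,fy=1.2,interpolation=cv2.INTER_CUBIC))
s=arm.get_state();print(R.from_quat(s["orientation"]).as_matrix().round(3),c2w(c,(-180,-213,100)))
E
```

```text
[[-0.916 -0.     0.402]
 [-0.402 -0.    -0.916]
 [ 0.    -1.    -0.   ]] [557.85165131 -91.59659425 100.        ]
```

View pics/o0.png

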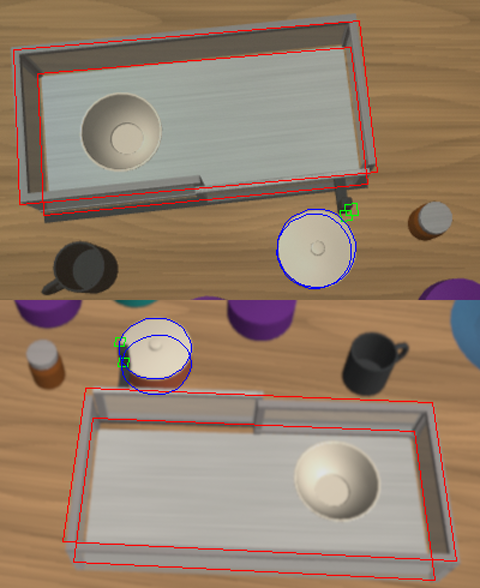

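The overlay fits the case well. The handle bar sits about 6 to 10 mm further +x/+y than drawn, so I'll approach it and check from near with the wrist camera.

>>> move_arm --plan '[[110,[30,51,0],[0,0,-18.8]],[110,[30,51,0],[0,0,-18.8]],[110,[30,51,0],[0,0,-18.8]],[110,[30,51,0],[0,0,-18.8]],[110,[30,51,0],[0,0,-18.8]],[110,[30,51,0],[0,0,-18.8]],[110,[30,51,0],[0,0,-18.8]],[110,[30,51,0],[0,0,-18.8]]]'

```text
t: 1.47
tool_pos: [431.1, -306.0, 239.1]
orientation: [0.03, -0.706, 0.707, -0.03]
ft_force: [1.0, 0.2, 0.6]
opening: 50.3
```

>>> move_arm --plan '[[110,[13,22,0],[0,0,0]],[110,[13,22,0],[0,0,0]],[110,[13,22,0],[0,0,0]],[110,[13,22,0],[0,0,0]],[110,[13,22,0],[0,0,0]],[110,[13,22,0],[0,0,0]],[110,[13,22,0],[0,0,0]],[110,[13,22,0],[0,0,0]]]'

```text
t: 2.13
tool_pos: [562.5, -81.9, 239.1]
orientation: [-0.032, 0.707, -0.706, 0.033]
ft_force: [-0.7, -0.6, 0.3]
opening: 50.1
```

```bash
python3 - <<'E'
from h import *
s=arm.get_state();print(s["t"],s["tool_pos"],R.from_quat(s["orientation"]).as_matrix().round(3).tolist())
im=save("wrist","w0.png")
print(arm.spot_in("wrist","door_handle"),arm.spot_in("wrist","dish"))
c=np.array([719,136,np.radians(4.9)])
cv2.imwrite("pics/w0o.png",overlay(im[:,:,::-1].copy(),"wrist",c,0,(511,-48)))
E
```

```text
2.1333 [562.52927213 -81.9187478  239.10731493] [[-0.996, 0.001, 0.092], [-0.092, 0.001, -0.996], [-0.002, -1.0, -0.001]]
[{'box': [17.3, 129.7, 394.3, 246.0], 'p': 0.78}] [{'box': [31.7, 292.3, 173.7, 372.7], 'p': 0.96}, {'box': [206.8, 185.3, 345.7, 329.2], 'p': 0.82}, {'box': [438.9, 303.5, 542.2, 363.8], 'p': 0.71}, {'box': [273.8, 346.9, 396.9, 475.1], 'p': 0.61}]
```

View pics/w0o.png

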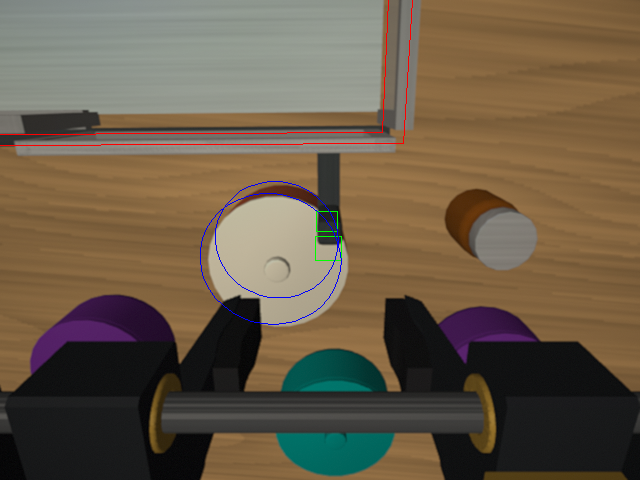

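```bash
python3 - <<'E'
from h import *
print(back("wrist",329.5,234,144),back("wrist",278,260,62),back("wrist",277,269,76),back("wrist",396,147,100), back("wrist",16,150,100))
E
```

```text
[567.10890551 -91.75579841 144.        ] [513.77901226 -54.12512793  62.        ] [511.47949308 -54.83194706  76.        ] [ 619.07916193 -133.68002074  100.        ] [595.39069026 125.62286829 100.        ]
```

>>> move_arm --plan '[[110,[0.5,-0.9,0],[0,0,0]],[110,[0.5,-0.9,-3],[0,0,0]],[110,[0.5,-0.9,-6.5],[0,0,0]],[110,[0.5,-0.9,-10],[0,0,0]],[110,[0.5,-0.9,-13],[0,0,0]],[110,[0.5,-0.9,-14],[0,0,0]],[110,[0.5,-0.9,-14.2],[0,0,0]],[110,[0.5,-0.9,-14.2],[0,0,0]]]'

```text
t: 2.95
tool_pos: [565.5, -98.7, 97.4]
orientation: [0.029, -0.706, 0.707, -0.029]
ft_force: [0.7, -0.6, 1.4]
opening: 50.1
```

>>> move_arm --plan '[[110,[-0.1,1,0],[0,0,0]],[110,[-0.2,2.5,0],[0,0,0]],[110,[-0.4,4.5,0],[0,0,0]],[110,[-0.6,7,0],[0,0,0]],[110,[-0.8,9.5,0],[0,0,0]],[110,[-1.0,12,0],[0,0,0]],[110,[-1.2,14.5,0],[0,0,0]],[110,[-1.4,17,0],[0,0,0]]]'

```text
t: 3.62
tool_pos: [551.5, 71.1, 99.3]
orientation: [0.028, -0.705, 0.708, -0.028]
ft_force: [-2.7, -3.7, 0.9]
opening: 50.2
```

>>> move_arm --plan '[[110,[-0.2,2.5,0],[0,0,0]],[110,[-0.4,5,0],[0,0,0]],[110,[-0.6,7.5,0],[0,0,0]],[110,[-0.7,9,0],[0,0,0]],[110,[-0.8,9.8,0],[0,0,0]],[110,[-0.9,10.3,0],[0,0,0]],[110,[-0.9,10.6,0],[0,0,0]],[110,[-0.9,10.6,0],[0,0,0]]]'

```text
t: 4.28
tool_pos: [544.0, 169.8, 101.0]
orientation: [0.026, -0.702, 0.711, -0.027]
ft_force: [-1.0, -16.3, 7.4]
opening: 50.0
```

```bash
python3 - <<'E'
from h import *
s=arm.get_state();print(s["t"],s["tool_pos"],s["ft_force"])
im=save("top","t1.png")[:,:,::-1].copy(); print([arm.spot_in("top",k)[:1] for k in ("guard_door","door_handle")])
im2=save("wrist","w1.png")[:,:,::-1].copy()
c=np.array([727,137,np.radians(5.2)])
o=overlay(im,"top",c,.245,(512,-54))[60:320,90:490]; o2=overlay(im2,"wrist",c,.245)
cv2.imwrite("pics/t1o.png",np.hstack([cv2.resize(o,(400,260)),cv2.resize(o2,(347,260))]))
E
```

```text
4.2833 [543.99747437 169.77009171 100.95724777] [ -0.99497115 -16.33279828   7.39397938]
[[{'box': [120.7, 216.5, 263.3, 247.3], 'p': 0.73}], [{'box': [116.2, 216.9, 260.4, 244.2], 'p': 0.88}]]
```

View pics/t1o.png

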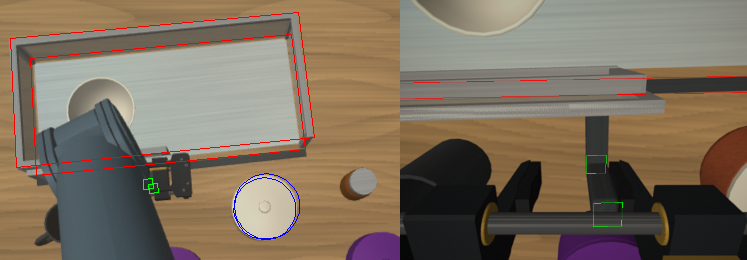

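Pressing with 16 N against about 2 N of friction puts the door at its open stop. Now I back off and rise, then go behind the dish.

>>> move_arm --plan '[[110,[0,-1.2,0],[0,0,0]],[110,[0,-1.2,3],[0,0,0]],[110,[0,-1.2,7],[0,0,0]],[110,[0,-1.2,10],[0,0,0]],[0,[-2,-5,10],[0,0,12]],[0,[-5,-9,10],[0,0,12]],[0,[-8,-13,10],[0,0,12]],[0,[-10.9,-17,10],[0,0,12]]]'

```text
t: 5.15
tool_pos: [449.7, 19.1, 202.5]
orientation: [0.098, -0.696, 0.704, -0.102]
ft_force: [-0.4, -0.9, 0.3]
opening: 74.4
```

>>> move_arm --plan '[[0,[-0.8,-4,0],[0,0,0]],[0,[-1.5,-8,0],[0,0,0]],[0,[-1.5,-9.6,-2],[0,0,0]],[0,[-1.5,-9.6,-6],[0,0,0]],[0,[-1.5,-9.6,-10],[0,0,0]],[0,[-1.5,-9.6,-13.5],[0,0,0]],[0,[-1.5,-9.6,-15.6],[0,0,0]],[0,[-1.5,-9.6,-15.6],[0,0,0]]]'

```text
t: 5.82
tool_pos: [432.9, -76.8, 44.3]
orientation: [0.099, -0.696, 0.704, -0.101]
ft_force: [-0.4, 0.3, 0.1]
opening: 88.2
```

```bash
python3 - <<'E'
from h import *
s=arm.get_state();print(s["t"],s["tool_pos"],s["ft_force"],R.from_quat(s["orientation"]).as_matrix().round(3).tolist())
im=save("wrist","w2.png")[:,:,::-1].copy()
print([d for d in arm.spot_in("wrist","dish")])
cv2.imwrite("pics/w2o.png",overlay(im,"wrist",np.array([724,137,np.radians(5.1)]),.245,(512,-54)))
E
```

```text
5.8167 [432.94336528 -76.78103121  44.25427771] [-0.36436556  0.27892868  0.05037616] [[-0.96, 0.004, 0.28], [-0.28, -0.01, -0.96], [-0.001, -1.0, 0.011]]
[{'box': [101.6, 0.0, 502.6, 288.5], 'p': 0.87}, {'box': [0.4, 219.2, 26.7, 340.1], 'p': 0.75}, {'box': [220.9, 356.3, 468.3, 479.4], 'p': 0.75}, {'box': [538.8, 317.1, 640.0, 378.6], 'p': 0.73}]
```

View pics/w2o.png

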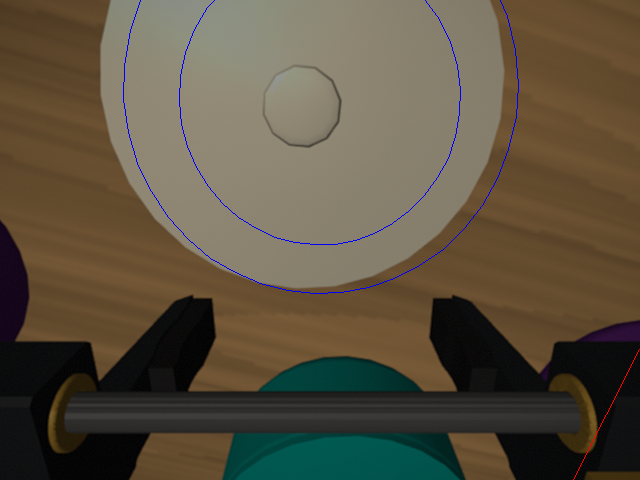

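The dish is centred in front of the fingers, about 20 px (6 mm) left of the push line. I'll shift left and then push gently.

>>> move_arm --plan '[[0,[-0.1,0.6,0],[0,0,0]],[0,[0.9,0.9,0],[0,0,0]],[0,[2,1.2,0],[0,0,0]],[0,[3,1.4,0],[0,0,0]],[0,[4.2,1.8,0],[0,0,0]],[0,[5.6,2.2,0],[0,0,0]],[0,[7.2,2.6,0],[0,0,0]],[0,[9,3.1,0],[0,0,0]]]'

```text
t: 6.58
tool_pos: [523.2, -47.0, 48.1]
orientation: [0.099, -0.695, 0.705, -0.1]
ft_force: [-8.1, -2.5, 7.0]
opening: 88.0
```

```bash
python3 - <<'E'
from h import *
s=arm.get_state();print(s["t"],s["tool_pos"],s["ft_force"])
im=save("wrist","w3.png")[:,:,::-1].copy(); b=save("scene","s3.png")[:,:,::-1].copy()
c=np.array([724,137,np.radians(5.1)])
d=s["tool_pos"][:2]+50*np.array([.96,.28]);print(d)
cv2.imwrite("pics/w3o.png",np.hstack([cv2.resize(overlay(b,"scene",c,.245,d)[130:430,150:550],(400,300)),cv2.resize(overlay(im,"wrist",c,.245,d),(400,300))]))
E
```

```text
6.5833 [523.24512581 -46.96226614  48.07771005] [-8.05956909 -2.45476003  7.0291464 ]
[571.24512581 -32.96226614]
```

View pics/w3o.png

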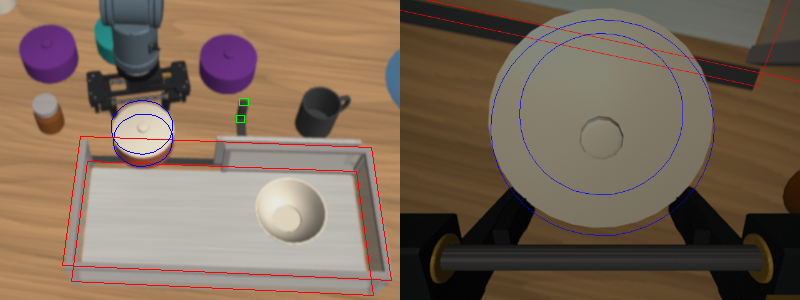

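The dish is seated in both fingers and heading into the doorway. I'll continue.

>>> move_arm --plan '[[0,[1.5,0.4,-0.4],[0,0,0]],[0,[3.2,0.9,-0.4],[0,0,0]],[0,[5,1.4,-0.4],[0,0,0]],[0,[6.8,1.9,-0.4],[0,0,0]],[0,[8.5,2.4,-0.4],[0,0,0]],[0,[10,2.8,-0.4],[0,0,0]],[0,[11.3,3.2,-0.4],[0,0,0]],[0,[12.3,3.5,-0.4],[0,0,0]]]'

```text
t: 7.35
tool_pos: [651.6, -9.9, 45.0]
orientation: [0.097, -0.696, 0.704, -0.104]
ft_force: [-4.9, -1.8, 1.1]
opening: 88.0
```

>>> move_arm --plan '[[0,[0.8,0.2,0],[0,0,0]],[0,[1.5,0.4,0],[0,0,0]],[0,[2,0.6,0],[0,0,0]],[0,[2.3,0.65,0],[0,0,0]],[0,[2.4,0.7,0],[0,0,0]],[0,[2.4,0.7,0],[0,0,0]]]'

```text
t: 7.85
tool_pos: [675.5, -3.0, 45.0]
orientation: [0.097, -0.695, 0.704, -0.104]
ft_force: [-3.4, -0.6, 0.7]
opening: 88.2
```

```bash
python3 - <<'E'
from h import *
s=arm.get_state();print(s["t"],s["tool_pos"],s["ft_force"])
a=save("wrist","w4.png"); b=save("scene","s4.png")[:,:,::-1].copy()
c=np.array([724,137,np.radians(5.1)])
d=s["tool_pos"][:2]+50*np.array([.96,.28]);print(d)
cv2.imwrite("pics/s4o.png",np.hstack([cv2.resize(overlay(b,"scene",c,.245,d)[130:430,150:550],(400,300)),cv2.resize(a[:,:,::-1],(400,300))]))
E
```

```text
7.85 [675.54039629  -2.99176093  45.03133951] [-3.43305926 -0.64036842  0.69678112]
[723.54039629  11.00823907]
```

View pics/s4o.png

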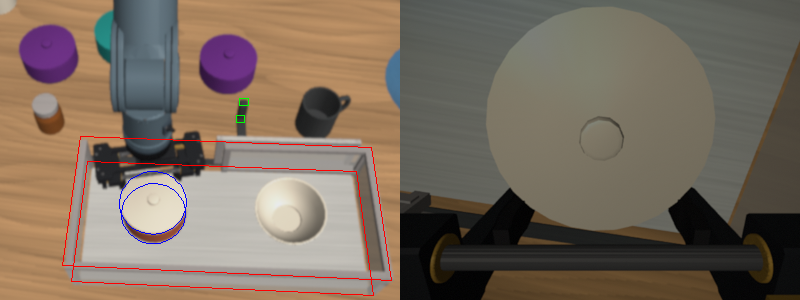

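The dish stands wholly inside, about 54 mm clear of the door plane. I'll back off, rise and go to the handle.

>>> move_arm --plan '[[0,[-1.2,-0.3,0],[0,0,0]],[0,[-1.5,-0.4,2],[0,0,0]],[0,[-1.5,-0.4,6],[0,0,0]],[0,[-1.5,-0.4,10],[0,0,0]],[110,[-1.5,-0.4,14],[0,0,0]],[110,[-3,3,16],[0,0,-6]],[110,[-6,6,16],[0,0,-12]],[110,[-8,9,16],[0,0,-12]]]'

```text
t: 8.62
tool_pos: [596.5, 88.4, 207.8]
orientation: [0.019, -0.703, 0.711, -0.03]
ft_force: [0.8, 0.3, -0.8]
opening: 63.8
```

```bash
python3 - <<'E'
from h import *
s=arm.get_state();print(s["t"],s["tool_pos"],s["ft_force"],s["opening"],R.from_quat(s["orientation"]).as_matrix().round(3).tolist())
E
```

```text
8.6167 [596.46547133  88.4425949  207.80146055] [ 0.81448334  0.26273432 -0.78392512] 63.8051233406805 [[-0.998, 0.016, 0.069], [-0.069, -0.011, -0.998], [-0.015, -1.0, 0.012]]
```

>>> move_arm --plan '[[110,[-2.5,3.2,0],[0,0,1]],[110,[-5.1,6.4,0],[0,0,1]],[110,[-5.1,6.4,0],[0,0,1]],[110,[-5.1,6.4,0],[0,0,1]]]'

```text
t: 8.95
tool_pos: [545.0, 155.8, 208.8]
orientation: [0.026, -0.703, 0.71, -0.039]
ft_force: [1.0, -1.0, -0.3]
opening: 50.2
```

```bash
python3 - <<'E'
from h import *
s=arm.get_state();print(s["t"],s["tool_pos"],s["opening"])
im=save("wrist","w5.png")[:,:,::-1].copy()
c=np.array([726,137,np.radians(5.2)])
cv2.imwrite("pics/w5o.png",overlay(im,"wrist",c,.245,))
E
```

```text
8.95 [545.0103023  155.84661453 208.75991616] 50.20499595212714
```

View pics/w5o.png

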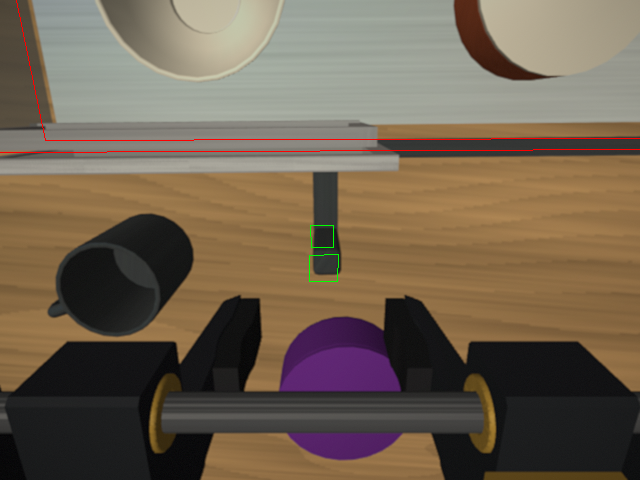

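The bar top is at (327,261), centred between the fingers. I'll descend and push the door shut.

>>> move_arm --plan '[[110,[0.3,-0.3,-3],[0,0,0]],[110,[0.3,-0.3,-6.5],[0,0,0]],[110,[0.3,-0.3,-10],[0,0,0]],[110,[0.3,-0.3,-11.2],[0,0,0]],[110,[0.3,-0.3,-11.2],[0,0,0]],[110,[0.4,-1.3,-11.2],[0,0,0]],[110,[0.5,-2.5,-11.2],[0,0,0]],[110,[0.6,-4,-11.2],[0,0,0]]]'

```text
t: 9.67
tool_pos: [554.1, 114.2, 98.8]
orientation: [0.023, -0.703, 0.709, -0.04]
ft_force: [1.3, 2.9, -1.8]
opening: 49.9
```

>>> move_arm --plan '[[110,[0.2,-2.3,0],[0,0,0]],[110,[0.4,-4.8,0],[0,0,0]],[110,[0.6,-7.3,0],[0,0,0]],[110,[0.8,-9.8,0],[0,0,0]],[110,[1.0,-12.3,0],[0,0,0]],[110,[1.2,-14.8,0],[0,0,0]],[110,[1.4,-17.2,0],[0,0,0]],[110,[1.6,-19.2,0],[0,0,0]]]'

```text
t: 10.33
tool_pos: [572.6, -80.4, 101.7]
orientation: [0.02, -0.703, 0.709, -0.041]
ft_force: [2.3, 4.7, -0.7]
opening: 50.2
```

>>> move_arm --plan '[[110,[0.1,-1,0],[0,0,0]],[110,[0.2,-2,0],[0,0,0]],[110,[0.2,-2.8,0],[0,0,0]],[110,[0.2,-3.3,0],[0,0,0]],[110,[0.3,-3.6,0],[0,0,0]],[110,[0.3,-3.8,0],[0,0,0]],[110,[0.3,-3.8,0],[0,0,0]]]'

```text
t: 10.92
tool_pos: [576.1, -107.9, 103.0]
orientation: [-0.023, 0.707, -0.705, 0.044]
ft_force: [-5.2, 21.9, 13.6]
opening: 50.3
```

The force is 22 N and the door stopped at the expected spot, so it is against its shut stop. Now I back off and rise.

>>> move_arm --plan '[[110,[-0.3,1,0],[0,0,0]],[110,[-0.3,1.6,0],[0,0,0]],[110,[-0.3,1.6,3],[0,0,0]],[110,[-0.3,1.6,7],[0,0,0]],[110,[-0.3,1.6,11],[0,0,0]],[110,[-3,1.6,14],[0,0,0]],[110,[-7,1.6,15],[0,0,0]],[110,[-11,1.6,15],[0,0,0]]]'

```text
t: 11.58
tool_pos: [467.2, -92.9, 256.1]
orientation: [-0.021, 0.706, -0.706, 0.046]
ft_force: [0.2, -0.8, -0.3]
opening: 50.1
```

>>> move_arm --plan '[[110,[-3,0,0],[0,0,0]],[110,[-3,0,0],[0,0,0]]]'

```text
t: 11.75
tool_pos: [431.6, -94.4, 256.2]
orientation: [0.021, -0.706, 0.707, -0.044]
ft_force: [0.3, 0.1, 0.8]
opening: 50.3
```

```bash
python3 - <<'E'
from h import *
s=arm.get_state();print(s["t"],s["tool_pos"],s["ft_force"])
a=save("wrist","w6.png")[:,:,::-1]; b=save("scene","s6.png")[:,:,::-1]; t=save("top","t6.png")[:,:,::-1]
d=cv2.imread("pics/t0.png")
for k in("jug","jar","bowl","guard_door"): print(k,[x["box"] for x in arm.spot_in("top",k)[:1]])
for k in("dish","jug","jar","bowl","guard_door"): print(k,[x["box"] for x in arm.spot_in("scene",k)])
cv2.imwrite("pics/f.png",np.vstack([np.hstack([b[130:430,150:550],t[50:350,90:490]]),np.hstack([cv2.resize(a,(400,300)),d[50:350,90:490]])]))
E
```

```text
11.75 [431.5919373  -94.39140656 256.15455653] [0.28498513 0.11710693 0.82638863]
jug [[126.8, 259.1, 187.6, 304.6]]
jar [[430.3, 226.2, 466.4, 260.9]]
bowl [[157.2, 137.0, 223.9, 201.5]]
guard_door [[259.8, 199.7, 404.0, 235.9]]
dish [[349.1, 163.3, 406.1, 222.2], [247.3, 139.2, 299.8, 198.4], [169.1, 154.0, 226.5, 214.8], [215.3, 224.1, 542.1, 421.4]]
jug [[445.6, 214.1, 496.7, 269.9], [403.9, 307.3, 476.4, 371.8]]
jar [[181.5, 221.4, 212.9, 263.0], [444.9, 216.5, 500.7, 271.7]]
bowl [[404.3, 308.2, 476.8, 372.8]]
guard_door [[234.2, 224.0, 373.9, 294.4]]
```

View pics/f.png

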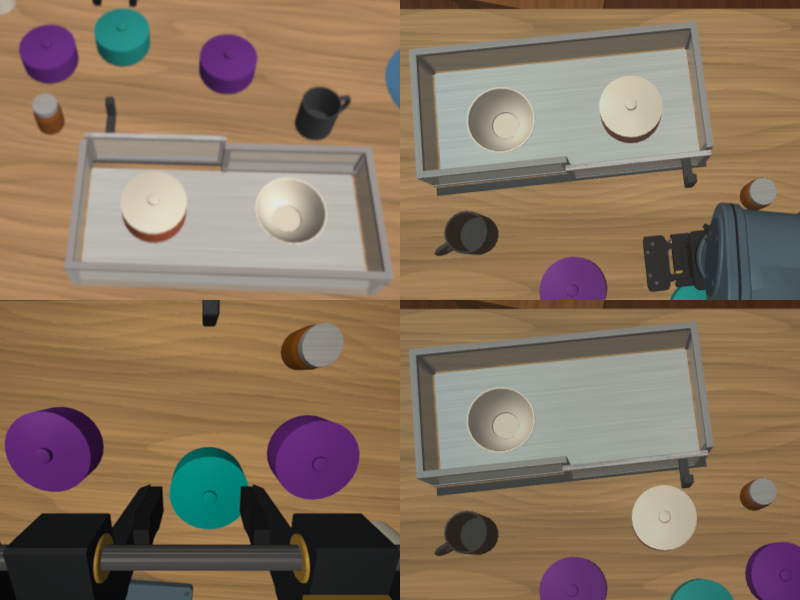

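```bash
python3 -c "
from h import *
print(arm.close_job())"
```

```text
the job is handed in; nothing more can be done
None
```

The covered dish now stands upright inside the guard, and the door is shut again. I handed the job in at about 12 s of the 61 s allowed.

- **Door open:** I slid the door left by its handle bar until it pressed against its stop with about 16 N, far above its 2 N of friction.
- **Dish in:** I pushed the dish in with both open fingers, without lifting it. By the pushing pose it stopped at roughly case x = -12, y = -126 mm, so its near edge is about 54 mm behind the door.
- **Door shut:** I pushed the handle back right until the door stopped with about 22 N.

**Last checks:** The final pictures show the dish inside and the door over the doorway. The jug, jar and bowl are within about 4 px of where they started in the top view, and the arm is clear with almost no force on it.

**Disagreements:**
- In the top view the handle ended about 4 px further right than at the start, the shut side. I took this to mean the door had first stood slightly open, and did not check further.
- In the scene view the network's hits for "dish" were only the purple and turquoise look-alikes and the whole case. That the dish is inside therefore rests on my reading of the pictures and the pushing pose.
- My fits of the case position from different views differed by about 8 mm.

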